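# Release the screw press and draw out the mould

## Robot

A 6-joint arm with a two-finger parallel gripper is mounted at the origin on the work surface. World frame = base frame: x ahead of the robot, y to its left, z up, the work surface at z = 0. Lengths are in mm, angles in degrees, forces in N, time in s.
With the tool pointing down it reaches from about 300 to 850 mm from the base axis. Payload 4.2 kg.
Tool frame: the origin (TCP) lies between the finger pads; the fingertips stand 19 mm ahead of it and the grasp point (between the pads) is the TCP (env.tips_ahead is the distance from the TCP to the fingertips, in mm); z points along the fingers, y is the direction in which the jaws open and shut (so a half turn about z gives the same grasp; the last joint's range is limited). The gripper opens to 91 mm and grips with 3 to 60 N. Pads are 32 mm wide; open, the fingers measure 118 mm over their backs; the gripper's body (76 mm by 178 mm) begins 60 mm behind the grasp point.
Start: joints at [71.849, 18.312, 89.639, -0, 72.044, -1.146], TCP at [168.168, 549.876, 203.176] pointing down, gripper open.
Joint ranges: [-177.97, 177.97], [-48.28, 115.42], [12.27, 149.76], [-77.06, 257.06], [2.81, 150.46], [-146.56, 146.56]. Speed limits (degrees/s): [147.25, 147.25, 180, 180, 180, 180].

## Interface

Orientations are given as [roll, pitch, yaw] about the fixed x, y, z axes, in that order (R = Rz(yaw) Ry(pitch) Rx(roll)).
In Python, from workcell import telemetry, viewer, job_done, env gives the robot as it stands. The module is installed in compiled form; this text tells all that it offers.
- The arm moves only by the shell command python3 -m jog 'ROWS' [FORCE]. ROWS is JSON, a list of rows, each a list of 3 entries, a list of its own where there are three numbers: the shift along the tool's x, y, z in cm, then the turn about the tool's z in degrees, then the opening, from 0 (shut) to 1 (fully open). A call has 1 to 10 rows; each row shifts and turns the pose as measured when the row begins, along the tool's axes as they then stand; what a row does not reach is not made up. A row lasts 1/8 s, in which the tool goes at most 62.5 mm and 10.7 degrees, less where a joint would pass 70% of its speed; a pose out of reach is approached as far as the arm can. A call is refused whole if a number of a shift passes 6.25 or a number of a turn 10.7, either way. A call with a gripper value outside its range is refused whole. The fingers move at their own pace and stop on an object; FORCE is the grip in N (left out, the last holds). Time passes only in rows, so rows that do not move let the fingers close. It gives the time, the measured TCP pose, the force and the opening at its end, in the units of the state.
- telemetry.state(): the state, without advancing time (a new reading comes with each control period).
- viewer.grab_frame(name): name is "scene" or "top" or "wrist"; returns a dict with "color" (400x640x3 uint8, red, green, blue), "K" (3x3 intrinsics, pixels), "k1" (the pictures are not rectified: a ray, as slopes to the right and down, at radius r is drawn at 1 + k1 r^2 times it, then the intrinsics apply), "rvec" (rotation vector, rad) and "tvec" (3), from world to camera coordinates, as OpenCV has them. Camera axes: x right, y down, z forward; pixel columns grow to the right and rows downward; lengths in mm; the calibration is good to about 2 mm. A picture is of the moment at which its call begins. There is no depth.
- job_done(): hands the job in, once; it reports no verdict.
The state is a dict: "time_s": time; "qpos": joint angles; "qvel": joint speeds; "effort": joint torques, N m; "ee_pos": TCP position; "ee_rot": TCP orientation; "force": force on the tool from outside, world axes, zero at the start; "torque": the same for the moment, N m; "gripper_width": finger opening in mm.
Only numpy, scipy, OpenCV 4.12 (cv2) and the standard library are available. Lean on these libraries where they do the work, as an engineer would, in place of code of your own. Each camera call takes 0.05 s, during which the arm holds its last target. There are 200 camera calls.

## Task

The little food press is still screwed down into its mould. Turn the red handwheel anticlockwise, following it up as it rises, until the press plate is clear above the mould's rim; then draw the mould out by its blue wire bail, sliding it flat along the deck, until it rests against the two red stops. Do not drag the mould against the plate, do not lift or tip it, and do not disturb the other things on the table.

Things in the scene. Friction and masses are not known exactly. Their poses are not given: they have to be found in the camera images.
- press: small screw press fixed to the table. Origin on the table on the spindle's axis, z up. Deck top 18 mm above the table. The mould is drawn out along the press's -y; rails 8 mm high at x = +-51 mm keep it straight. Steel columns (22 mm thick) at x = +-80, y = 0; white crossbeam along x, 200 mm long, 46 wide, 114 to 140 mm above the table, brass nut (40 mm wide) on it up to 146 mm
- stops (a point): point on the deck's surface midway between the two red stop lugs, level with the faces the mould comes to rest against, 190 mm from the spindle axis. Lugs 20 mm high above the deck, 22 mm wide, 12 mm thick, centred 45 mm to either side: the 68 mm between them is open, and the deck ends just past them. Against them, the mould's origin lies 60 mm back towards the spindle
- wheel (a joint): turn of the red handwheel, rad: grows anticlockwise seen from above; 0 with the plate right down, 16.3 at the upper end stop, 0 to 2 at the start. Each full turn raises wheel, spindle and plate together by 20 mm. Turning takes about 0.08 N m (2 N at mid-spoke); it stays where it is left and does not run back
- plate: the steel press plate, 70 x 100 mm, 10 mm thick, that hangs down inside the mould; rises with the wheel and does not turn. Origin at the centre of its underside: 36 mm above the table when right down, level with the mould's rim at 68 mm, 88 mm at the upper end stop
- wheel_hub (a point): centre of the handwheel, on the spindle's axis, mid-thickness of rim and spokes; always 159 mm above the plate's underside: 195 mm above the table (55 mm over the crossbeam) when right down. The wheel lies level: rim 140 mm across on its centre line, 12 mm thick; three spokes 10 mm thick, 120 degrees apart, one along this point's x; hub 28 mm across, 22 mm high, a stud on it ends 16 mm above this point
- wheel_gap (a point): point in the middle of one of the three openings between the spokes, in the plane of the wheel, 39 mm from the hub's centre; turns and rises with the wheel. The opening is free from 14 to 64 mm from the axis and about 105 degrees wide there: shut fingers put down through it can push a spoke round
- mould: loose white box mould, open above, 90 (x) by 120 (y) by 50 mm high, walls 5 mm, 0.5 to 1.1 kg, a wooden board inside; stands on the deck under the press, rim 68 mm above the table. Origin at the centre of its underside, within 3 mm of the spindle's axis at the start; axes parallel to the press's
- bail_bar (a point): middle of the outer cross bar of the mould's blue-coated wire bail (wire 8 mm thick), a rigid level loop on the mould's -y face: bar along x, 180 mm from the mould's origin, wire centre 50 mm above the table; side wires at x = +-32 mm. Inside the loop is 56 mm wide and 116 mm long, open above and below: shut fingers put down inside it can pull the bar
- bowl: small blue bowl, 110 mm across, 45 mm high, loose beside the runway; bystander. Origin under its centre
- jar: amber jar with red cap, 60 mm across, 85 mm high, loose beside the runway; bystander. Origin under its centre
- plates: loose stack of five plates, 140 mm across, 36 mm high; bystander. Origin under its centre
- tub: loose white tub with blue lid, 130 x 180 mm, 89 mm high; bystander. Origin under its centre
- spatula: loose kitchen spatula lying on the table; bystander. Origin near its middle, on the table

How it is judged (in metres and radians):
On the way, in this order (a step that is already met when the one before it is completed fails the run):
1. the handwheel is wound up until the press plate is clear above the mould's rim, the mould still under the press (z of plate in the frame of press above 0.0695 m and y of mould in the frame of press above -0.02 m), for 0.2 s.
2. the mould is drawn out along the deck to the red stops (y of mould in the frame of press between -0.14 and -0.12 m and x of mould in the frame of press between -0.015 and 0.015 m and z of mould in the frame of press below 0.024 m and angle between mould's own z axis and vertical below 0.06 rad), for 0.2 s.
At the end, for the whole second after the job is handed in: The plate's underside is at least 1.5 mm above the height of the mould's rim (over 69.5 mm above the table), and the mould rests flat on the deck within 10 mm of the two red stops, between the rails, untilted, still and let go (all of step 2 and z of plate in the frame of press above 0.0695 m and linear speed of mould below 0.01 m/s); the robot touches nothing.
It fails at once if the mould is lifted off the deck by more than 15 mm (z of mould in the frame of press above 0.033 m).
It fails at once if the mould is tipped by more than 15 degrees (angle between mould's own z axis and vertical above 0.26 rad).
It fails at once if the mould is dragged against the press plate (over 15 N) (contact force between mould and plate above 15 N).
It fails at once if a bystander (bowl, jar, plates, tub or spatula) is moved more than 30 mm (distance of any of bowl, jar, plates, tub, spatula from where it was at the start of the episode above 0.03 m).
It also fails if it takes over 70 s, if anything falls off the work surface, if the arm or the gripper's body presses on something with over 40 N, if the wrist force passes 120 N, or if a joint passes its speed limit or range.

## Working session

There is one attempt and no reset: what is moved stays moved. The work goes in short steps, Python scripts to look and compute and a shell command to move; the robot and the scene stay as the last step left them, time stands still between calls to the robot, and variables do not carry over. Pictures are saved under pics/ and viewed, about 8 in all and at most 12, crops included, and the job is handed in when it is done.

```bash
mkdir -p pics; python3 - <<'E'
from workcell import telemetry, viewer, env
import cv2
for n in ("scene","top"):
    f=viewer.grab_frame(n); cv2.imwrite(f"pics/{n}0.png",f["color"][:,:,::-1]); print(n,f["K"],f["k1"],f["rvec"],f["tvec"])
s=telemetry.state(); print(s["time_s"],s["ee_pos"],s["ee_rot"],s["force"],s["gripper_width"])
E
```

```text
scene [[506.99982048   0.         320.92981511]
 [  0.         506.99982048 199.78845919]
 [  0.           0.           1.        ]] -0.0467836610219167 [ 2.44347241  0.76792667 -0.24335662] [-499.20558817 -162.88899489 1706.93364232]
top [[367.52922362   0.         320.79302105]
 [  0.         367.52922362 202.28705849]
 [  0.           0.           1.        ]] 0.006202155284306447 [ 2.07996611 -2.10031107  0.25974946] [  60.19782523  607.929611   1008.51662002]
0.1 [167.99067005 549.40819896 202.40978428] [-1.79906941e+02 -2.41548073e-03  1.62997591e+02] [-0.44262642 -0.54377807  0.95688412] 91.2608376633309
```

View pics/scene0.png

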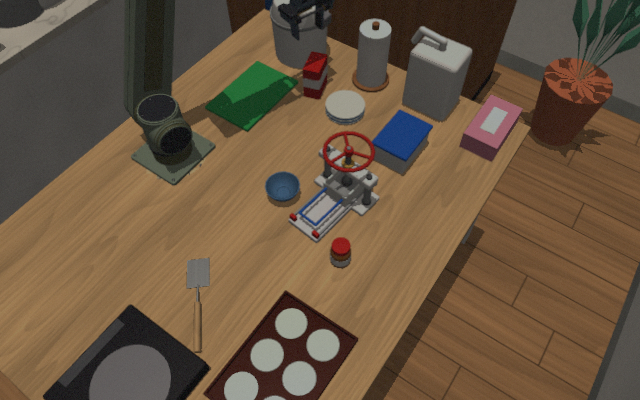

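View pics/top0.png

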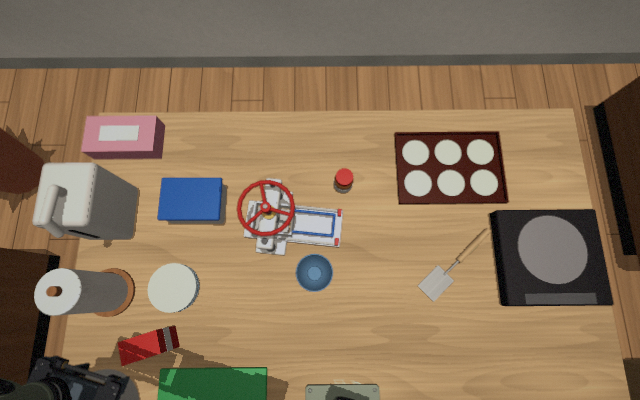

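Scene: the wheel is at about (348,151), the lugs at (294,217) and (316,233). Top: the wheel is at about (266,208), the lugs at (338,212) and (337,241), and the bail is at about (316,225). The bowl and jar stand either side of the runway.

```bash
cat > h.py <<'E'
import numpy as np, cv2
from workcell import telemetry, viewer, env
def cast(f,uv,z):
    uv=np.atleast_2d(np.float64(uv)); k=np.array([f["k1"],0,0,0.])
    n=cv2.undistortPoints(uv[:,None],np.float64(f["K"]),k)[:,0]
    R=cv2.Rodrigues(np.float64(f["rvec"]))[0]; c=-R.T@np.float64(f["tvec"]).ravel()
    d=np.c_[n,np.ones(len(n))]@R
    return c+d*((z-c[2])/d[:,2])[:,None]
def proj(f,P):
    return cv2.projectPoints(np.float64(P).reshape(-1,1,3),np.float64(f["rvec"]),np.float64(f["tvec"]),np.float64(f["K"]),np.array([f["k1"],0,0,0.]))[0][:,0]
def mask(f,col):
    h=cv2.cvtColor(f["color"],cv2.COLOR_RGB2HSV); H,S,V=h[...,0],h[...,1],h[...,2]
    m=((H<8)|(H>172))&(S>150)&(V>70) if col=="red" else (abs(H.astype(int)-112)<12)&(S>120)&(V>50)
    return m.astype(np.uint8)
def blobs(f,col,box,amin=8):
    m=mask(f,col); k=np.zeros_like(m); u0,v0,u1,v1=box; k[v0:v1,u0:u1]=m[v0:v1,u0:u1]
    n,l,s,c=cv2.connectedComponentsWithStats(k)
    return [(c[i],s[i],l==i) for i in range(1,n) if s[i][4]>=amin]
E
python3 - <<'E'
from h import *
fs={n:viewer.grab_frame(n) for n in("scene","top")}
for n,box in(("top",(225,165,360,260)),("scene",(280,120,385,250))):
    f=fs[n]
    for c,s,m in blobs(f,"red",box):
        ct=max(cv2.findContours(m.astype(np.uint8),0,2)[0],key=len)
        print(n,"red",c.round(1),s)
        if s[4]>200:
            for z in (195,198,201):
                P=cast(f,ct[:,0]+0.,z)[:,:2].astype(np.float32); (x,y),r=cv2.minEnclosingCircle(P); e=cv2.fitEllipse(P); print(z,x,y,r,e)
        else: print(cast(f,c,38)[0].round(1), cast(f,c,30)[0].round(1))
    for c,s,m in blobs(f,"blue",box): print(n,"blue",c.round(1),s,cast(f,c,50)[0].round(1))
f=fs["top"];cv2.imwrite("pics/crop.png",np.hstack([cv2.resize(fs["top"]["color"][165:265,230:360,::-1],None,fx=3,fy=4,interpolation=2)[:400],cv2.resize(fs["scene"]["color"][120:245,280:385,::-1],(390,400),interpolation=2)]))
E
```

```text
top red [343.9 176.9] [335 168  18  18 250]
195 647.7957763671875 -6.882564067840576 24.9151611328125 ((647.4893798828125, -7.95577335357666), (44.93084716796875, 49.71186447143555), 69.3930435180664)
198 646.815673828125 -6.68054723739624 24.834924697875977 ((646.51025390625, -7.75031852722168), (44.78615951538086, 49.55178451538086), 69.39307403564453)
201 645.8356323242188 -6.478586673736572 24.754606246948242 ((645.5311279296875, -7.544865608215332), (44.64147186279297, 49.39168930053711), 69.3929443359375)
top red [264.9 207.6] [237 180  58  56 869]
195 566.914794921875 198.85006713867188 75.27999114990234 ((566.7891235351562, 199.0265350341797), (146.56442260742188, 147.1613311767578), 162.7254638671875)
198 566.195068359375 198.3895721435547 75.03754425048828 ((566.0698852539062, 198.56546020507812), (146.09246826171875, 146.6874237060547), 162.7256622314453)
201 565.4754638671875 197.92906188964844 74.79515075683594 ((565.3506469726562, 198.1043701171875), (145.6204833984375, 146.21353149414062), 162.7257843017578)
top red [339. 212.] [338 209   3   7  21]
[587.   -0.7  38. ]
[... 520 characters left out ...]
544647216797)
201 569.1340942382812 194.67198181152344 75.39476776123047 ((569.344970703125, 195.0569305419922), (145.39846801757812, 147.87066650390625), 35.715545654296875)
scene red [292.5 215.7] [290 213   6   6  26]
[501.2   6.7  38. ] [497.8  10.5  30. ]
scene red [315.1 233.2] [312 230   7   7  26]
[591.8  -4.4  38. ] [589.   -0.6  30. ]
scene red [340.5 243.8] [332 237  18  13 199]
[672.4   8.4  38. ] [670.   12.3  30. ]
scene blue [380.  139.7] [372 127  13  24 165] [565.1 402.3  50. ]
scene blue [292.7 177.9] [289 175   7   8  13] [423.2 112.8  50. ]
scene blue [293.1 187.2] [291 186   6   4   8] [445.8  84.9  50. ]
scene blue [318.4 207.7] [299 187  44  39 158] [553.   67.9  50. ]
```

View pics/crop.png

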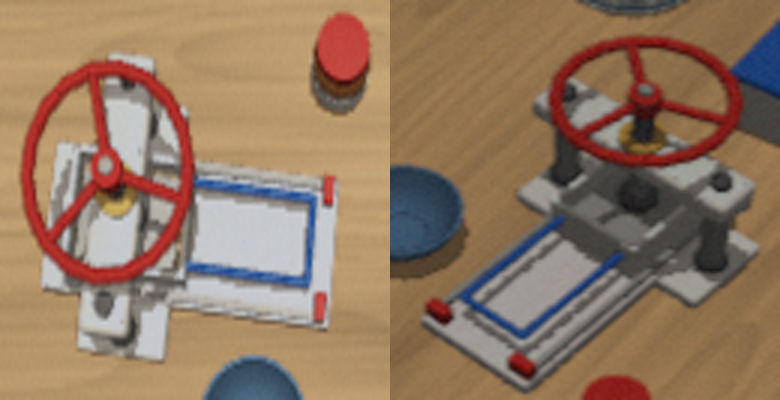

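The top and scene views agree on the hub at about (567,199,195), with the wheel near 0. The lug midpoint is 195.5 mm from the hub (196 expected). Press yaw is about -6.7°. I'll turn the tool to yaw 83.3°, so tool x = press +y and tool y = press +x, raise it and shut the fingers. In the same step I'll measure the spoke angles.

```bash
python3 - <<'E'
from h import *
f=viewer.grab_frame("top"); H=np.array([566.7,198.9,195]); m=mask(f,"red")
a=np.radians(np.arange(0,360,3)); s=[]
for t in a: 
    p=proj(f,[H+[r*np.cos(t),r*np.sin(t),0] for r in range(28,58,3)]).round().astype(int); s.append(m[p[:,1],p[:,0]].mean())
s=np.array(s); print([(int(np.degrees(t)+.5),round(v,1)) for t,v in zip(a,s) if v>.3]); print("phase",np.degrees(np.angle((s*np.exp(3j*a)).sum()))/3)
E
python3 -m jog '[[[0,0,-6],10,0],[[0,0,-3],10,0],[[0,0,0],10,0],[[0,0,0],10,0],[[0,0,0],10,0],[[0,0,0],10,0],[[0,0,0],10,0],[[0,0,0],10,0]]' 20
```

```text
[(9, np.float64(1.0)), (12, np.float64(1.0)), (15, np.float64(1.0)), (18, np.float64(0.5)), (129, np.float64(0.8)), (132, np.float64(1.0)), (135, np.float64(1.0)), (138, np.float64(0.6)), (249, np.float64(0.8)), (252, np.float64(1.0)), (255, np.float64(1.0)), (258, np.float64(0.7))]
phase 12.846486660734122
time_s: 1.25
ee_pos: [167.7, 548.6, 293.9]
ee_rot: [-180.0, 0.3, 80.3]
force: [-0.6, 0.9, 0.4]
gripper_width: 14.1
```

```bash
python3 -m jog '[[[-2.6,4.4,0],-3,0],[[-2.6,4.4,0],0,0],[[-2.6,4.4,0],0,0],[[-2.6,4.4,0],0,0],[[-2.6,4.4,0],0,0],[[-2.6,4.4,0],0,0],[[-2.6,4.4,0],0,0],[[-2.6,4.4,0],0,0],[[-2.6,4.4,0],0,0],[[-2.6,4.4,0],0,0]]'
cat > plan.py <<'E'
# print rows (cm, tool axes) from the measured pose round the hub: plan.py  steps dtheta radius z0 dz
import sys; from h import *
n,d,r,dz=int(sys.argv[1]),*map(float,sys.argv[2:5])
s=telemetry.state(); p=s["ee_pos"]; hub=np.array([566.7,198.9])
from scipy.spatial.transform import Rotation as Ro
R=Ro.from_euler("xyz",s["ee_rot"],degrees=True).as_matrix()
v=p[:2]-hub; t0=np.degrees(np.arctan2(v[1],v[0])); print("ang",t0.round(1),"r",np.hypot(*v).round(1),"z",p[2].round(1),"yaw",s["ee_rot"][2].round(1),"F",np.round(s["force"],1),"t",s["time_s"],"q6",s["qpos"][5].round())
q=p
for i in range(1,n+1):
    t=np.radians(t0+i*d); w=np.array([*(hub+r*np.array([np.cos(t),np.sin(t)])),p[2]+i*dz])
    print(np.round((w-q)@R/10,2).tolist(),end=" "); q=w
E
python3 plan.py 1 0 39 0
python3 - <<'E'
from h import *
f=viewer.grab_frame("wrist"); cv2.imwrite("pics/w1.png",f["color"][:,:,::-1])
print(proj(f,[[566.7,198.9,195]]))
E
```

```text
time_s: 2.5
ee_pos: [583.2, 230.9, 292.9]
ee_rot: [-179.9, 0.2, 83.8]
force: [0.1, 1.1, 0.7]
gripper_width: 0.3
ang 62.8 r 36.0 z 292.9 yaw 83.8 F [0.1 1.1 0.7] t 2.5 q6 27.0
[0.28, 0.11, -0.0] [[306.71954984 231.23715641]]
```

View pics/w1.png

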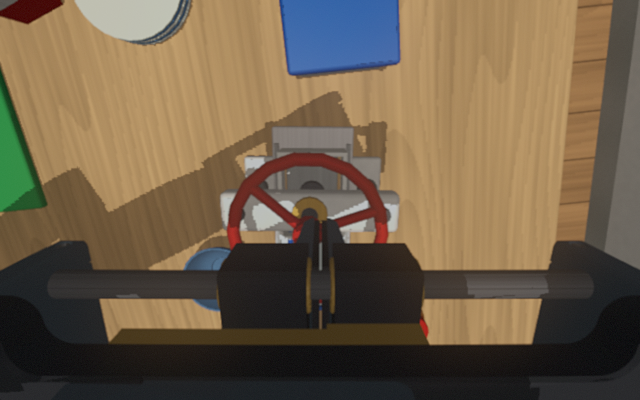

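The wheel is centred at column 307, as predicted, with its spokes running to (385,213) and (263,190). The shut fingers stand over the far opening. I'll lower them through it.

```bash
python3 -m jog '[[[0.45,-0.55,2],0,0],[[0,0,3],0,0],[[0,0,3],0,0],[[0,0,1],0,0]]'; python3 plan.py 10 20 39 1.1
```

```text
time_s: 3.05
ee_pos: [585.4, 228.9, 199.1]
ee_rot: [179.8, 0.5, 83.2]
force: [0.4, 0.2, 0.3]
gripper_width: 0.6
ang 58.1 r 35.4 z 199.1 yaw 83.2 F [0.4 0.2 0.3] t 3.05 q6 27.0
[0.68, -1.15, -0.12] [-0.12, -1.35, -0.11] [-0.57, -1.23, -0.11] [-0.96, -0.96, -0.11] [-1.23, -0.58, -0.1] [-1.35, -0.12, -0.1] [-1.31, 0.35, -0.1] [-1.11, 0.77, -0.1] [-0.78, 1.11, -0.1] [-0.35, 1.31, -0.1]
```

```bash
python3 -m jog '[[[0.7,-1.15,0],0,0],[[-0.1,-1.35,0],0,0],[[-0.6,-1.2,0],0,0],[[-1,-1,-0.1],0,0],[[-1.2,-0.6,-0.1],0,0],[[-1.35,-0.1,-0.1],0,0]]'; python3 plan.py 10 20 39 1.1
```

```text
time_s: 3.8
ee_pos: [523.9, 199.7, 206.0]
ee_rot: [179.5, 0.3, 83.3]
force: [-0.3, -0.6, 0.2]
gripper_width: 0.8
ang 178.9 r 42.8 z 206.0 yaw 83.3 F [-0.3 -0.6  0.2] t 3.8 q6 27.0
[-1.27, 0.75, -0.1] [-1.1, 0.79, -0.1] [-0.77, 1.12, -0.1] [-0.34, 1.31, -0.1] [0.13, 1.35, -0.1] [0.58, 1.22, -0.1] [0.97, 0.95, -0.11] [1.23, 0.56, -0.11] [1.35, 0.11, -0.12] [1.3, -0.36, -0.12]
```

```bash
python3 -m jog '[[[-1.2,0.7,0],0,0],[[-1.1,0.8,0],0,0],[[-0.75,1.1,0],0,0],[[-0.35,1.3,-0.1],0,0],[[0.15,1.35,-0.1],0,0],[[0.6,1.2,-0.1],0,0],[[0.95,0.95,-0.1],0,0],[[1.25,0.55,-0.1],0,0]]'; python3 plan.py 10 20 39 1.1
```

```text
time_s: 4.8
ee_pos: [609.9, 183.0, 211.8]
ee_rot: [179.4, 0.3, 83.1]
force: [-0.3, 0.1, -0.2]
gripper_width: 0.5
ang -20.2 r 46.0 z 211.8 yaw 83.1 F [-0.3  0.1 -0.2] t 4.8 q6 23.0
[1.51, -0.6, -0.12] [1.3, -0.39, -0.12] [1.09, -0.81, -0.12] [0.74, -1.13, -0.12] [0.31, -1.32, -0.12] [-0.16, -1.34, -0.12] [-0.61, -1.21, -0.12] [-0.99, -0.93, -0.11] [-1.24, -0.53, -0.11] [-1.35, -0.08, -0.1]
```

```bash
cat > wheel.py <<'E'
from h import *
T=viewer.grab_frame("top"); S=viewer.grab_frame("scene")
def c(f,box,z):
    bl=max(blobs(f,"red",box),key=lambda b:b[1][2]); ct=np.vstack(cv2.findContours(bl[2].astype(np.uint8),0,2)[0])
    h=cv2.convexHull(ct)[:,0]
    return np.array(cv2.minEnclosingCircle(cast(f,h+0.,z)[:,:2].astype(np.float32))[0])
zs=np.arange(190,250,1.)
e=[np.hypot(*(c(T,(225,165,330,255),z)-[566.7,198.9]+0*z)) for z in zs]
g=[np.hypot(*(c(S,(310,90,395,200),z)-[566.7,198.9])) for z in zs]
print("wheel z: top",zs[np.argmin(e)],min(e).round(1),"scene",zs[np.argmin(g)],min(g).round(1))
cv2.imwrite("pics/wh.png",np.hstack([cv2.resize(T["color"][165:265,230:360,::-1],(390,300),interpolation=2),cv2.resize(S["color"][90:245,280:400,::-1],(390,300),interpolation=2)]))
E
python3 wheel.py
```

```text
wheel z: top 249.0 54.8 scene 195.0 0.8
```

View pics/wh.png

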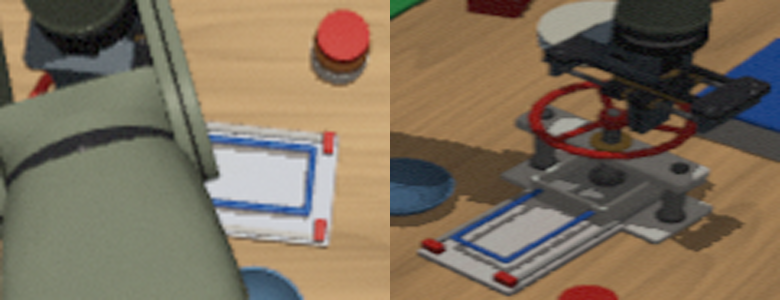

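```bash
cat > rim.py <<'E'
from h import *
print("tips",env.tips_ahead)
S=viewer.grab_frame("scene"); A=dict(S); A["color"]=cv2.imread("pics/scene0.png")[:,:,::-1].copy()
for f in (A,S):
    m=mask(f,"red")[100:185]; sub=m[:,340:352]; # centre of the near rim band, per column
    b=[]
    for c in sub.T:
        y=np.flatnonzero(c); y=y[y>=y.max()-7]; b.append(y.mean()+100)
    print("near-rim row",np.mean(b).round(2))
H=np.array([566.7,198.9]); R=cv2.Rodrigues(np.float64(S["rvec"]))[0]; C=-R.T@np.float64(S["tvec"]).ravel(); d=C[:2]-H; d/=np.hypot(*d)
for z in (195,205,215,225,235): print(z,proj(S,[[*(H+70*d),z]]).round(1))
cv2.imwrite("pics/rim.png",cv2.resize(S["color"][90:190,290:420,::-1],None,fx=6,fy=6,interpolation=cv2.INTER_CUBIC))
E
python3 rim.py
```

```text
tips 19.0
near-rim row 169.38
near-rim row 169.38
195 [[347. 170.]]
205 [[347.2 167.8]]
215 [[347.3 165.6]]
225 [[347.4 163.3]]
235 [[347.6 161.1]]
```

View pics/rim.png

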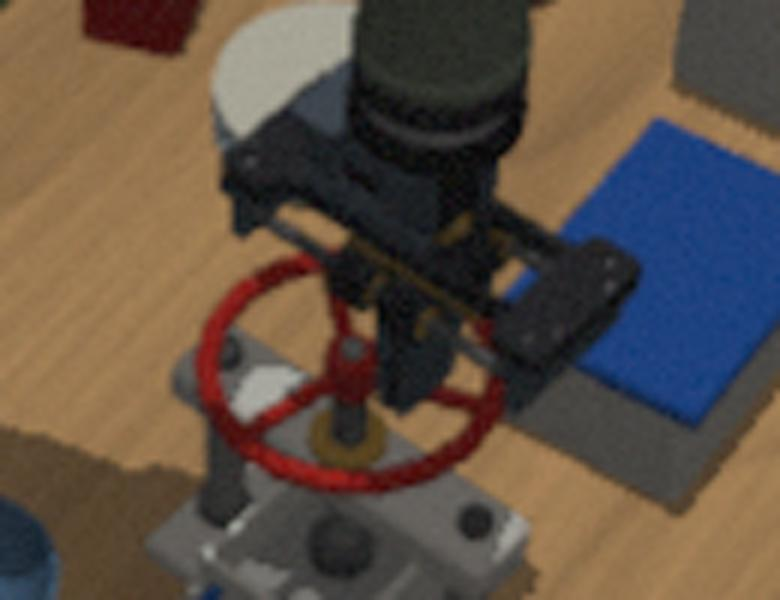

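```bash
python3 - <<'E'
from h import *
S=viewer.grab_frame("scene"); s=telemetry.state(); p=s["ee_pos"]; print(p,s["ee_rot"],s["qpos"].round(1) if hasattr(s["qpos"],'round') else s["qpos"], s["time_s"],s["force"])
for dz in (-19,0,20,40): print(dz,proj(S,[[p[0],p[1],p[2]+dz]]).round(1), (proj(S,[[p[0],p[1],p[2]+dz]])-[290,90])*6)
f=viewer.grab_frame("wrist"); cv2.imwrite("pics/w2.png",f["color"][:,:,::-1])
print(proj(f,[[566.7,198.9,195],[566.7,198.9,211]]))
E
```

```text
[608.76614813 182.58871515 211.69190976] [179.45844661   0.28580414  83.20111595] [15.9 23.4 80.7 -0.5 75.6 22.8] 5.0 [ 1.10708541 -1.05387762  0.23192566]
-19 [[357.5 161.5]] [[404.85042007 428.74707173]]
0 [[357.8 157.2]] [[407.06938668 403.24910114]]
20 [[358.2 152.6]] [[409.45685973 375.79780145]]
40 [[358.6 147.9]] [[411.89911542 347.69828532]]
[[253.3593579  213.33141517]
 [248.28934417 221.64075334]]
```

View pics/w2.png

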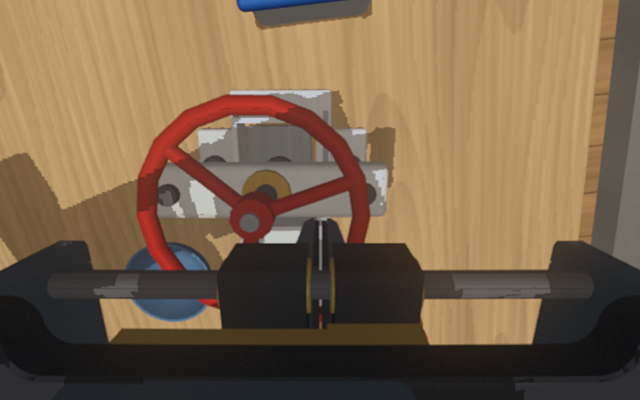

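The wheel hasn't moved: the near-rim row is unchanged, and so are the spokes. In the scene crop the fingertips end at about row 405, where 428 was predicted, so they appear to ride about 20 mm higher than nominal and pass over the spokes. I'll go back to mid-opening (-47°) and go deeper. Even at nominal length that stays clear of the nut.

```bash
python3 -m jog '[[[-0.7,-0.7,-0.5],0,0],[[-0.7,-0.7,0],0,0],[[0,0,0],0,0]]'; python3 plan.py 1 0 39 0;  python3 -m jog '[[[0,0,1],0,0],[[0,0,1],0,0],[[0,0,1],0,0],[[0,0,0],0,0]]'; python3 plan.py 8 20 39 1.1
```

```text
time_s: 5.42
ee_pos: [590.7, 168.4, 217.8]
ee_rot: [179.5, 0.3, 83.2]
force: [-0.3, -0.3, -0.2]
gripper_width: 0.4
ang -51.8 r 38.8 z 217.8 yaw 83.2 F [-0.3 -0.3 -0.2] t 5.425 q6 22.0
[-0.01, 0.01, 0.0] time_s: 5.92
ee_pos: [590.5, 167.9, 184.7]
ee_rot: [179.5, 0.3, 83.1]
force: [-0.4, 0.8, 0.8]
gripper_width: 0.6
ang -52.5 r 39.1 z 184.7 yaw 83.1 F [-0.4  0.8  0.8] t 5.925 q6 22.0
[1.11, 0.78, -0.11] [1.3, 0.36, -0.11] [1.35, -0.1, -0.12] [1.23, -0.56, -0.12] [0.97, -0.95, -0.12] [0.58, -1.22, -0.12] [0.13, -1.35, -0.12] [-0.34, -1.31, -0.12]
```

```bash
python3 -m jog '[[[1.1,0.8,0],0,0],[[1.3,0.35,0],0,0],[[1.35,-0.1,0],0,0],[[1.2,-0.55,0],0,0],[[0,0,0],0,0]]'; python3 plan.py 1 0 39 0; python3 rim.py
```

```text
time_s: 6.55
ee_pos: [603.4, 219.2, 185.3]
ee_rot: [179.4, 0.4, 83.2]
force: [-0.1, -0.8, 0.5]
gripper_width: 0.5
ang 28.9 r 41.9 z 185.3 yaw 83.2 F [-0.1 -0.8  0.5] t 6.55 q6 26.0
[-0.17, -0.24, -0.0] tips 19.0
near-rim row 169.38
near-rim row 168.38
195 [[347. 170.]]
205 [[347.2 167.8]]
215 [[347.3 165.6]]
225 [[347.4 163.3]]
235 [[347.6 161.1]]
```

View pics/rim.png

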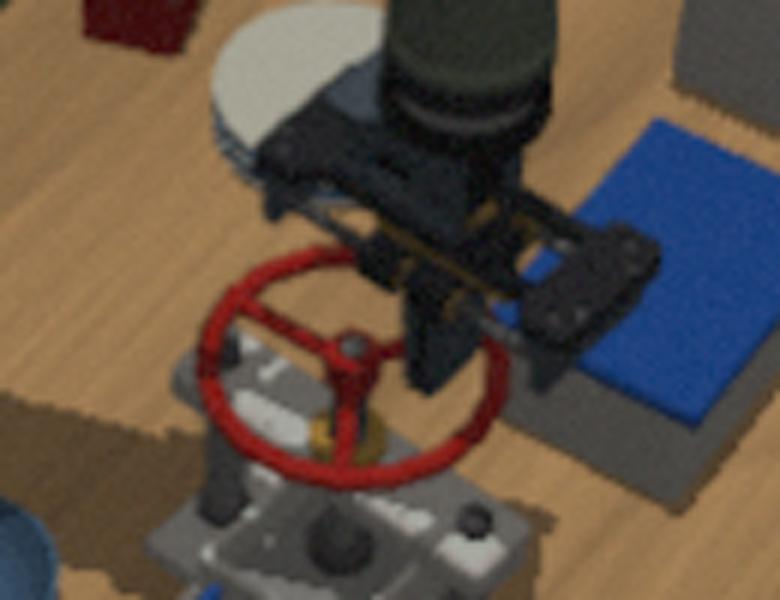

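The wheel now turns, by about 50°, and has risen about 3 mm. The working tips really are shorter than nominal, so I'll stay at this depth relative to the wheel and follow it up.

```bash
python3 plan.py 8 22 38 1.2; python3 -m jog '[[[0.85,-1.4,0.3],0,0],[[0,-1.45,0],0,0],[[-0.55,-1.35,-0.1],0,0],[[-1,-1.05,-0.1],0,0],[[-1.3,-0.6,-0.1],0,0]]'; python3 plan.py 10 22 38 1.2
```

```text
ang 28.4 r 41.8 z 185.3 yaw 83.2 F [ 0.1 -0.  -0.6] t 6.6 q6 26.0
[0.78, -1.35, -0.14] [0.54, -1.35, -0.14] [-0.01, -1.45, -0.14] [-0.55, -1.34, -0.13] [-1.01, -1.04, -0.12] [-1.33, -0.58, -0.12] [-1.45, -0.04, -0.11] [-1.36, 0.5, -0.1] time_s: 7.22
ee_pos: [552.0, 225.7, 189.8]
ee_rot: [177.6, -2.2, 83.1]
force: [-1.7, 18.7, 1.1]
gripper_width: 0.1
ang 118.7 r 30.5 z 189.8 yaw 83.1 F [-1.7 18.7  1.1] t 7.225 q6 27.0
[-0.44, -1.42, -0.2] [-1.34, -0.52, -0.19] [-1.44, 0.02, -0.18] [-1.33, 0.56, -0.15] [-1.03, 1.02, -0.12] [-0.57, 1.34, -0.09] [-0.03, 1.45, -0.06] [0.51, 1.36, -0.04] [0.98, 1.07, -0.04] [1.31, 0.63, -0.04]
```

```bash
python3 -m jog '[[[0.7,-0.5,0],0,0],[[0,0,0],0,0]]'; python3 plan.py 10 20 39 1.1
```

```text
time_s: 7.48
ee_pos: [544.8, 234.7, 190.0]
ee_rot: [177.8, -2.3, 83.2]
force: [0.4, 0.7, -0.2]
gripper_width: 0.4
ang 121.5 r 41.9 z 190.0 yaw 83.2 F [ 0.4  0.7 -0.2] t 7.475 q6 28.0
[-1.24, -0.71, -0.19] [-1.25, -0.49, -0.18] [-1.35, -0.03, -0.17] [-1.28, 0.43, -0.14] [-1.06, 0.84, -0.12] [-0.71, 1.16, -0.09] [-0.27, 1.33, -0.07] [0.2, 1.34, -0.05] [0.65, 1.2, -0.04] [1.01, 0.9, -0.03]
```

```bash
python3 -m jog '[[[-1.2,-0.7,-0.1],0,0],[[-1.25,-0.5,-0.15],0,0],[[-1.35,0,-0.15],0,0],[[-1.3,0.45,-0.15],0,0],[[-1.05,0.85,-0.1],0,0],[[-0.7,1.15,-0.1],0,0]]'; python3 plan.py 8 20 39 1.1
```

```text
time_s: 8.22
ee_pos: [546.7, 160.1, 195.1]
ee_rot: [178.0, -2.3, 83.1]
force: [-1.7, 2.4, 0.5]
gripper_width: 0.5
ang -117.3 r 43.6 z 195.1 yaw 83.1 F [-1.7  2.4  0.5] t 8.225 q6 21.0
[0.19, 1.49, -0.05] [0.23, 1.34, -0.05] [0.67, 1.18, -0.04] [1.04, 0.88, -0.04] [1.27, 0.47, -0.04] [1.36, 0.01, -0.05] [1.28, -0.45, -0.07] [1.05, -0.86, -0.1]
```

```bash
python3 -m jog '[[[0.2,1.45,-0.05],0,0],[[0.2,1.35,-0.1],0,0],[[0.65,1.2,-0.1],0,0],[[1.05,0.9,-0.1],0,0],[[1.25,0.45,-0.1],0,0],[[1.35,0,-0.1],0,0]]'; python3 plan.py 8 20 39 1.1
```

```text
time_s: 8.98
ee_pos: [606.5, 192.9, 201.2]
ee_rot: [178.7, -1.4, 83.0]
force: [-0.4, -5.0, 0.5]
gripper_width: 0.6
ang -8.5 r 40.2 z 201.2 yaw 83.0 F [-0.4 -5.   0.5] t 8.975 q6 23.0
[1.35, -0.32, -0.09] [1.19, -0.64, -0.1] [0.9, -1.01, -0.11] [0.5, -1.26, -0.13] [0.04, -1.35, -0.14] [-0.43, -1.28, -0.15] [-0.84, -1.06, -0.15] [-1.15, -0.7, -0.15]
```

```bash
python3 -m jog '[[[1.35,-0.3,-0.1],0,0],[[1.2,-0.65,-0.1],0,0],[[0.9,-1,-0.1],0,0],[[0.5,-1.25,-0.1],0,0],[[0.05,-1.35,-0.1],0,0],[[-0.4,-1.3,-0.1],0,0]]'; python3 plan.py 8 20 39 1.1
```

```text
time_s: 9.72
ee_pos: [557.4, 241.7, 209.6]
ee_rot: [177.5, -1.7, 83.2]
force: [7.0, -1.6, 2.1]
gripper_width: 0.6
ang 102.2 r 43.8 z 209.6 yaw 83.2 F [ 7.  -1.6  2.1] t 9.725 q6 29.0
[-1.11, -1.02, -0.19] [-1.02, -0.88, -0.18] [-1.26, -0.48, -0.17] [-1.35, -0.02, -0.15] [-1.28, 0.45, -0.13] [-1.05, 0.86, -0.1] [-0.69, 1.17, -0.08] [-0.25, 1.33, -0.06]
```

```bash
python3 -m jog '[[[-1.1,-1,-0.05],0,0],[[-1,-0.9,-0.1],0,0],[[-1.25,-0.5,-0.1],0,0],[[-1.35,0,-0.1],0,0],[[-1.3,0.45,-0.1],0,0],[[-1.05,0.85,-0.1],0,0]]'; python3 plan.py 8 20 39 1.1
```

```text
time_s: 10.48
ee_pos: [534.1, 175.2, 214.2]
ee_rot: [177.5, -2.4, 83.3]
force: [-1.2, 2.3, 1.3]
gripper_width: 0.6
ang -144.0 r 40.3 z 214.2 yaw 83.3 F [-1.2  2.3  1.3] t 10.475 q6 23.0
[-0.72, 1.18, -0.09] [-0.4, 1.3, -0.07] [0.07, 1.36, -0.05] [0.53, 1.25, -0.03] [0.92, 1.0, -0.03] [1.21, 0.62, -0.03] [1.35, 0.17, -0.05] [1.32, -0.29, -0.07]
```

```bash
python3 -m jog '[[[-0.7,1.2,-0.1],0,0],[[-0.4,1.3,-0.1],0,0],[[0.1,1.35,-0.1],0,0],[[0.55,1.25,-0.1],0,0],[[0.9,1,-0.1],0,0],[[1.2,0.6,-0.1],0,0],[[0,0,0],0,0]]'; python3 plan.py 8 20 39 1.1; python3 rim.py
```

```text
time_s: 11.35
ee_pos: [601.5, 176.5, 219.1]
ee_rot: [178.6, -1.6, 83.1]
force: [-0.2, 0.2, -0.2]
gripper_width: 0.1
ang -32.7 r 41.4 z 219.1 yaw 83.1 F [-0.2  0.2 -0.2] t 11.35 q6 21.0
[1.41, 0.16, -0.07] [1.35, -0.1, -0.07] [1.24, -0.55, -0.09] [0.97, -0.94, -0.1] [0.59, -1.22, -0.12] [0.14, -1.34, -0.14] [-0.33, -1.31, -0.15] [-0.76, -1.12, -0.16] tips 19.0
near-rim row 169.38
near-rim row 160.5
195 [[347. 170.]]
205 [[347.2 167.8]]
215 [[347.3 165.6]]
225 [[347.4 163.3]]
235 [[347.6 161.1]]
```

View pics/rim.png

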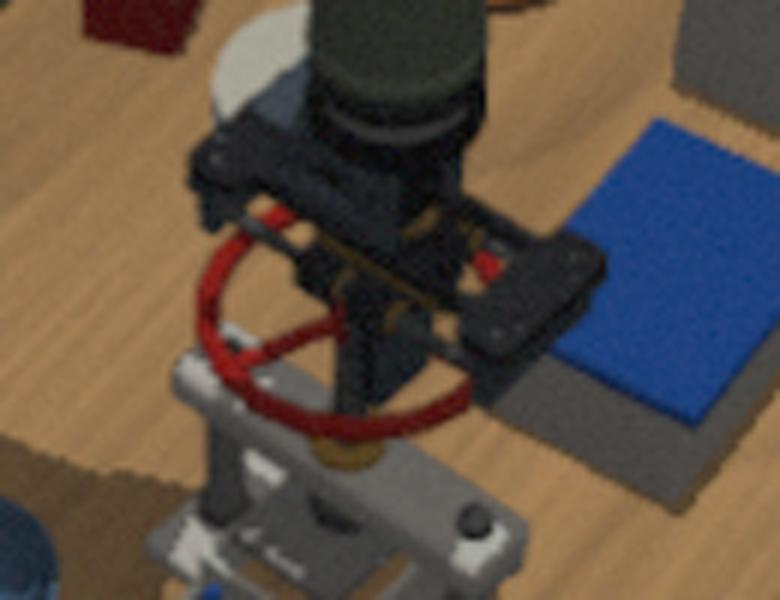

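The wheel has risen about 39–40 mm: 8.9 px in the image, and about 708° by angle. That puts the plate at about 75 mm, clear of the rim. I'll back off the spoke, lift out and move above the bail loop.

```bash
python3 -m jog '[[[-0.7,-0.35,0],0,0],[[0,0,-2],0,0],[[0,0,-4],0,0],[[0,0,-4],0,0],[[0,0,0],0,0]]'
cat > togo.py <<'E'
import sys; from h import *
from scipy.spatial.transform import Rotation as Ro
s=telemetry.state(); R=Ro.from_euler("xyz",s["ee_rot"],degrees=True).as_matrix()
w=np.array(list(map(float,sys.argv[1:4]))); d=(w-s["ee_pos"])
ey=np.array([.116,.993]); q=s["ee_pos"][:2]-[566.7,198.9]
print("press x,y",(q@[.993,-.116]).round(1),(q@ey).round(1),"z",s["ee_pos"][2].round(1),"rot",s["ee_rot"].round(1),"F",np.round(s["force"],1)," go cm",np.round(d@R/10,2))
E
python3 togo.py 549.9 55 300
```

```text
time_s: 12.02
ee_pos: [593.2, 166.0, 322.3]
ee_rot: [178.4, -1.7, 83.1]
force: [0.1, 0.1, -0.3]
gripper_width: 0.4
press x,y 30.2 -29.6 z 322.3 rot [178.4  -1.7  83.1] F [ 0.1  0.1 -0.3]  go cm [-11.6   -3.02   1.8 ]
```

```bash
python3 -m jog '[[[-3,-0.8,0],0,0],[[-4.3,-1.1,0],0,0],[[-4.3,-1.1,0],0,0],[[0,0,0],0,0],[[0,0,0],0,0]]'
python3 togo.py 549.9 55 140
python3 - <<'E'
from h import *
f=viewer.grab_frame("top"); print([ (c.round(1),s) for c,s,m in blobs(f,"blue",(280,195,350,255))])
S=viewer.grab_frame("scene")
for c,s,m in blobs(S,"blue",(285,170,350,240),20):
    v,u=np.nonzero(m); P=cast(S,np.c_[u,v]+0.,50)[:,:2]-[566.7,198.9]; Q=np.c_[P@[.993,-.116],P@[.116,.993]]; Q=Q[np.abs(Q[:,0])<45]; print(s,"press x",np.percentile(Q[:,0],[2,50,98]).round(1),"y",np.percentile(Q[:,1],[1,5,50,95]).round(1), "bar y",Q[(abs(Q[:,0])<22)&(Q[:,1]<-140)].mean(0))
E
```

```text
time_s: 12.65
ee_pos: [546.2, 51.3, 313.9]
ee_rot: [178.6, -1.7, 83.1]
force: [-0.3, 0.3, 0.1]
gripper_width: 0.4
press x,y -3.3 -148.9 z 313.9 rot [178.6  -1.7  83.1] F [-0.3  0.3  0.1]  go cm [-0.11 -0.11 17.4 ]
[]
[299 187  44  39 167] press x [-33.1   7.5  36.7] y [-184.6 -183.3 -140.   -66.1] bar y [   2.09927733 -181.98462769]
```

```bash
python3 -m jog '[[[0,0,4],0,0],[[0,0,5],0,0],[[0,0,5],0,0],[[0,0,4],0,0],[[0,0,2],0,0],[[0,0,0],0,0]]'; python3 togo.py 550.5 56 75
```

```text
time_s: 13.5
ee_pos: [555.9, 63.6, 107.8]
ee_rot: [178.4, -1.8, 83.7]
force: [-0.1, -0.2, 1.1]
gripper_width: 0.5
press x,y 5.0 -135.6 z 107.8 rot [178.4  -1.8  83.7] F [-0.1 -0.2  1.1]  go cm [-0.92 -0.54  3.24]
```

```bash
python3 -m jog '[[[-0.9,-0.5,0],0,0],[[0,0,2],0,0],[[0,0,2],0,0],[[0,0,0],0,0]]'; python3 togo.py 550.5 56 50
python3 - <<'E'
from h import *
S=viewer.grab_frame("scene"); W=viewer.grab_frame("wrist")
cv2.imwrite("pics/b1.png",np.hstack([cv2.resize(S["color"][160:260,270:370,::-1],(400,400),interpolation=2),cv2.resize(W["color"][:,:,::-1],(400,250),interpolation=3).__class__((400,400,3),np.uint8)*0+cv2.copyMakeBorder(cv2.resize(W["color"][:,:,::-1],(400,250)),0,150,0,0,0)]))
p=telemetry.state()["ee_pos"]
for dz in(-19,0,20): print(dz,(proj(S,[[p[0],p[1],p[2]+dz]])-[270,160])*4)
E
```

```text
time_s: 14.0
ee_pos: [554.1, 56.1, 71.5]
ee_rot: [177.8, -1.9, 83.8]
force: [-0.2, 0.1, -0.6]
gripper_width: 0.8
press x,y 4.1 -143.3 z 71.5 rot [177.8  -1.9  83.8] F [-0.2  0.1 -0.6]  go cm [-0.12 -0.44  2.13]
-19 [[187.42775186 200.02368713]]
0 [[187.13296847 185.89471637]]
20 [[186.81597042 170.69682821]]
```

View pics/b1.png

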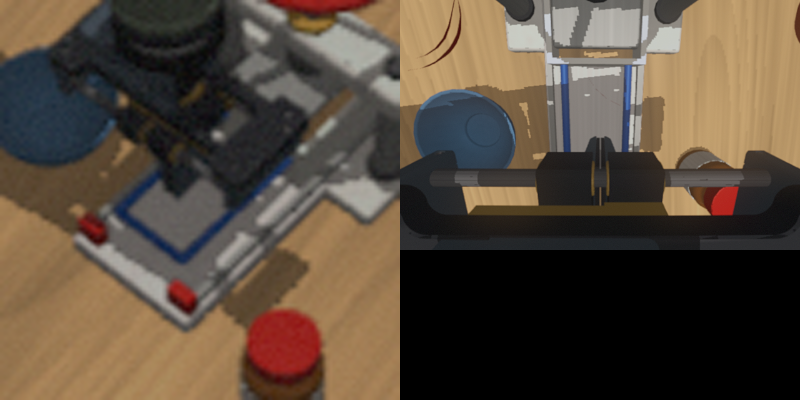

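Scene: the fingers stand inside the loop, tip at about (180,195), with the bar at about (150,235) ahead of them. Wrist: they are centred between the side wires at columns 567 and 628. I'll lower step by step, watching the force.

```bash
python3 -m jog '[[[0,-0.4,1.2],0,0],[[0,0,1],0,0],[[0,0,0],0,0]]'; python3 togo.py 550.5 56 40;  python3 -m jog '[[[0,0,0.5],0,0],[[0,0,0],0,0],[[0,0,0],0,0]]'; python3 togo.py 550.5 56 40
```

```text
time_s: 14.48
ee_pos: [553.2, 57.3, 51.3]
ee_rot: [177.5, -2.0, 83.8]
force: [0.7, 0.1, -0.4]
gripper_width: 0.6
press x,y 3.0 -142.2 z 51.3 rot [177.5  -2.   83.8] F [ 0.7  0.1 -0.4]  go cm [-0.2  -0.31  1.12]
time_s: 14.85
ee_pos: [553.8, 57.6, 46.0]
ee_rot: [177.4, -2.0, 83.8]
force: [-0.0, 0.4, -0.6]
gripper_width: 0.3
press x,y 3.6 -141.8 z 46.0 rot [177.4  -2.   83.8] F [-0.   0.4 -0.6]  go cm [-0.21 -0.34  0.58]
```

```bash
python3 -m jog '[[[0,-0.3,0.5],0,0],[[0,0,0],0,0],[[0,0,0],0,0]]'; python3 togo.py 550.5 56 30;  python3 -m jog '[[[0,0,0.4],0,0],[[0,0,0],0,0],[[0,0,0],0,0]]'; python3 togo.py 550.5 56 30
```

```text
time_s: 15.22
ee_pos: [551.0, 58.1, 40.8]
ee_rot: [177.4, -2.0, 83.8]
force: [-0.7, 0.5, -0.4]
gripper_width: 0.4
press x,y 0.7 -141.6 z 40.8 rot [177.4  -2.   83.8] F [-0.7  0.5 -0.4]  go cm [-0.25 -0.07  1.06]
time_s: 15.6
ee_pos: [551.3, 58.2, 36.6]
ee_rot: [177.4, -2.0, 83.8]
force: [-0.3, -0.3, 0.2]
gripper_width: 0.3
press x,y 1.0 -141.5 z 36.6 rot [177.4  -2.   83.8] F [-0.3 -0.3  0.2]  go cm [-0.25 -0.08  0.64]
```

```bash
python3 -m jog '[[[0,0,0.4],0,0],[[0,0,0],0,0],[[-1,0,0],0,0],[[-0.8,0,0],0,0],[[-0.8,0,0],0,0],[[-0.8,0,0],0,0],[[0,0,0],0,0]]'; python3 togo.py 532.8 -91 33
python3 - <<'E'
from h import *
for n,box in(("scene",(285,170,350,240)),):
    S=viewer.grab_frame(n)
    for c,s,m in blobs(S,"blue",box,20):
        v,u=np.nonzero(m); P=cast(S,np.c_[u,v]+0.,50)[:,:2]-[566.7,198.9]; Q=np.c_[P@[.993,-.116],P@[.116,.993]]; Q=Q[np.abs(Q[:,0])<45]; print(s,"y",np.percentile(Q[:,1],[1,5,50,95]).round(1))
E
```

```text
time_s: 16.48
ee_pos: [548.4, 23.1, 31.7]
ee_rot: [177.3, -2.1, 83.7]
force: [-0.6, 0.6, -0.1]
gripper_width: 0.7
press x,y 2.3 -176.6 z 31.7 rot [177.3  -2.1  83.7] F [-0.6  0.6 -0.1]  go cm [-11.5   -0.28  -0.57]
[295 213  22  17  59] y [-201.7 -201.4 -197.4 -181.6]
```

The bail bar has moved about 17 mm with the finger. I'll keep pulling and correct for the slight tilt.

```bash
python3 -m jog '[[[-1,0,-0.05],0,0],[[-1,0,-0.05],0,0],[[-1,-0.1,-0.05],0,0],[[-1,0,-0.05],0,0],[[-1,-0.1,-0.05],0,0],[[-1,0,-0.05],0,0],[[-0.5,0,0],0,0],[[0,0,0],0,0]]'; python3 togo.py 532.8 -91 33
```

```text
time_s: 17.52
ee_pos: [537.7, -45.1, 31.7]
ee_rot: [177.4, -2.2, 83.7]
force: [1.0, 3.0, -0.6]
gripper_width: 0.6
press x,y -0.5 -245.6 z 31.7 rot [177.4  -2.2  83.7] F [ 1.   3.  -0.6]  go cm [-4.61  0.04 -0.3 ]
```

```bash
python3 -m jog '[[[-0.8,0,-0.05],0,0],[[-0.8,0,-0.05],0,0],[[-0.7,0,-0.05],0,0],[[-0.6,0,-0.05],0,0],[[-0.4,0,0],0,0],[[0,0,0],0,0]]'; python3 togo.py 532.8 -91 33
cat > chk.py <<'E'
from h import *
for n,box in(("scene",(255,170,350,270)),("top",(300,195,400,260))):
    S=viewer.grab_frame(n)
    for c,s,m in blobs(S,"blue",box,20):
        v,u=np.nonzero(m); P=cast(S,np.c_[u,v]+0.,50)[:,:2]-[566.7,198.9]; Q=np.c_[P@[.993,-.116],P@[.116,.993]]; Q=Q[np.abs(Q[:,0])<45]
        if len(Q): print(n,s,"x",np.percentile(Q[:,0],[2,98]).round(1),"y",np.percentile(Q[:,1],[1,5,50,95]).round(1))
E
python3 chk.py
```

```text
time_s: 18.27
ee_pos: [533.0, -79.6, 31.9]
ee_rot: [177.5, -2.2, 83.7]
force: [0.3, 1.4, -1.4]
gripper_width: 0.5
press x,y -1.2 -280.5 z 31.9 rot [177.5  -2.2  83.7] F [ 0.3  1.4 -1.4]  go cm [-1.13  0.11 -0.14]
scene [270 237  20  16  53] x [-33.1  32.9] y [-305.2 -304.7 -301.6 -293.9]
top [336 215  22   3  33] x [27.6 32.2] y [-249.6 -245.8 -214.6 -189.4]
top [333 236  25   4  44] x [-37.  -31.6] y [-255.9 -253.  -219.  -188.4]
```

```bash
python3 -m jog '[[[-0.4,0,0],0,0],[[-0.4,0,0],0,0],[[-0.3,0,0],0,0],[[0,0,0],0,0]]'; python3 togo.py 532.8 -91 33; python3 chk.py
```

```text
time_s: 18.88
ee_pos: [532.2, -87.6, 32.0]
ee_rot: [177.5, -2.5, 83.6]
force: [1.1, 2.8, -0.9]
gripper_width: 0.6
press x,y -1.0 -288.5 z 32.0 rot [177.5  -2.5  83.6] F [ 1.1  2.8 -0.9]  go cm [-0.33  0.1  -0.11]
scene [268 239  20  16  52] x [-32.8  33.1] y [-313.6 -312.8 -309.8 -301.2]
top [338 215  23   4  35] x [28.  32.2] y [-259.6 -257.5 -226.7 -195.6]
top [336 236  25   4  48] x [-36.7 -31.2] y [-264.6 -261.7 -229.2 -196.6]
```

```bash
python3 -m jog '[[[-0.3,0,0],0,0],[[-0.3,0,0],0,0],[[0,0,0],0,0]]'; python3 togo.py 532.8 -91 33; python3 chk.py
```

```text
time_s: 19.35
ee_pos: [532.4, -87.3, 32.2]
ee_rot: [177.5, -3.2, 83.3]
force: [-1.1, 1.7, 0.3]
gripper_width: 0.5
press x,y -0.9 -288.1 z 32.2 rot [177.5  -3.2  83.3] F [-1.1  1.7  0.3]  go cm [-0.36  0.09 -0.1 ]
scene [268 239  20  16  54] x [-32.7  33.1] y [-313.6 -312.9 -309.8 -302.3]
top [338 215  24   4  37] x [28.  32.3] y [-262.6 -260.2 -229.4 -195.9]
top [336 236  25   4  45] x [-36.7 -31.3] y [-263.5 -261.  -226.4 -196.6]
```

It no longer advances, so it's against the stops. I'll back off inside the loop and lift clear.

```bash
python3 -m jog '[[[0.8,0,0],0,0],[[0.8,0,0],0,0],[[0,0,0],0,0],[[0,0,-2],0,0],[[0,0,-4],0,0],[[0,0,-5],0,0],[[0,-4,-5],0,0],[[0,0,-4],0,0],[[0,0,0],0,0],[[0,0,0],0,0]]'; python3 chk.py; python3 rim.py | head -3; python3 - <<'E'
from h import *
S=viewer.grab_frame("scene");T=viewer.grab_frame("top")
cv2.imwrite("pics/end.png",np.hstack([cv2.resize(S["color"][120:270,250:400,::-1],(400,400),interpolation=2),cv2.resize(T["color"][160:290,230:360,::-1],(400,400),interpolation=2)]))
E
```

```text
time_s: 20.7
ee_pos: [484.4, -79.7, 234.4]
ee_rot: [177.5, -2.7, 83.4]
force: [-0.1, -0.6, -0.2]
gripper_width: 0.7
scene [268 214  46  41 170] x [-34.7  34.7] y [-313.5 -312.7 -269.  -196.7]
top [338 215  30   4  41] x [28.3 32.2] y [-279.3 -274.5 -232.4 -196.4]
top [336 236  31   5  54] x [-36.9 -31.5] y [-281.  -277.6 -232.2 -196.7]
tips 19.0
near-rim row 169.38
near-rim row 160.54
```

View pics/end.png

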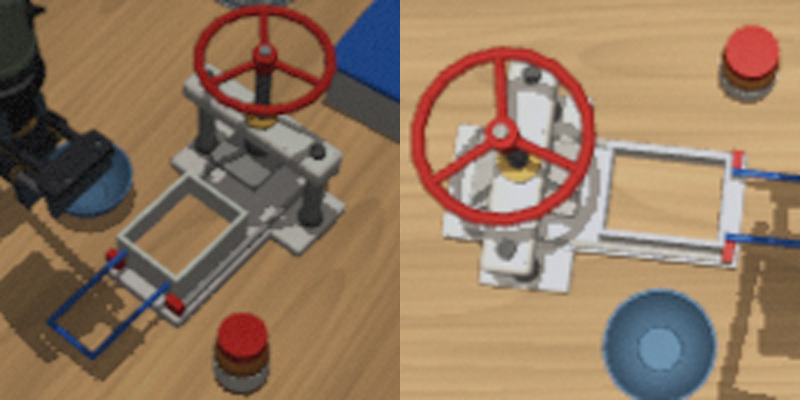

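The mould rests between the two red stops, flat, with the bail free beyond them. The plate is up, the bowl and jar are in place, and the gripper is well clear. I'm handing in.

```bash
python3 -c "
from workcell import job_done; print(job_done())"
```

```text
the job is handed in; nothing more can be done
None
```

The press is wound up, the mould is drawn out against the two red stops, and I handed the job in at about 21 s of the 70 s allowed. No verdict was reported.

- **Wheel:** it turned about 708°. That should raise it 39 mm, and the rim moved about 40 mm in the image. The plate should be about 75 mm above the table; 69.5 mm is needed.
- **Mould:** the bail bar moved about 129 mm along the deck, then stopped advancing. The last picture shows the mould flat between the lugs, with the bail free. The gripper is lifted clear and reads no force.
- **Bystanders:** the bowl and jar looked unmoved. I did not measure the bystanders' positions at the end.

These checks failed or disagreed:

- **Missed spokes:** my first orbit passed over the spokes without turning the wheel. The shut fingertips seem to sit about 20 mm higher than the stated 19 mm ahead of the TCP. I worked from the pictures and the measured force after that.
- **Typing slip:** one missed row pressed the fingers against the hub with about 19 N and left the tool tilted 2–3°. I carried on with that tilt.
- **Wheel height check:** an automatic circle fit failed because the arm hid part of the wheel, so I used the near rim's image row instead.

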